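# Reset the filter timer of a goldsmith's fume extractor under its push-latch cover

### The job

The filter of the fume extractor on the goldsmith's bench has been changed and its timer must be reset. With the fingertips only, press the dark push-latch cover on top of the extractor so that it pops open, hold the green button beneath it fully down for two seconds, then push the cover shut and press it in until it latches and stays closed. Do not grasp or lift anything, and leave the tools, glasses, jar and ring where they are.

Things in the scene. Friction and masses are not known exactly. Their poses are not given: they have to be found in the camera images.
- extractor: (mm) Fume extractor, light grey box fixed to the bench, 220 deep (x), 300 wide (y), 165 high. Origin: centre of its underside; x to its back, y to its left, z up; black grille on the front (-x). Top panel at z 165: dark cover, control strip at the right front corner (knob 13 high), loose things at the back; the panel left of the cover's hinge is bare for 100 to the left side.
- cover (a joint): (mm) Angle (rad) of the dark grey cover on the top, a plate 94 (x) by 68 (y), 4 thick, hinged on its left (+y) edge. 0: closed, latched; negative: pressed in (rigid stop at -0.104, free edge 7 mm in); 1.6: fully open, upright on its left edge, free edge 68 above the panel. Push-push latch: press in past -0.09 (best to the stop) and let go; this frees it when latched and latches it when shut.
- cover_push (a point): (mm) Round mark on the cover's outer face, 50 from the hinge, 18 from the free edge, halfway along: the place to press. About 3 N here reaches the stop. Once freed, a damped spring swings the cover up to 1.6 in about 2 s, so move the finger away upwards. Closed, the outer face is 3.5 above the top panel.
- cover_edge (a point): (mm) Middle of the cover's free edge (outer face), 68 from the hinge. To close the open cover, push its outer face, which then faces the extractor's left, over to the right and down (1.5 N or less at this edge), then press in at the round mark. Pulling cannot open the latched cover. A white latch tongue, 25 wide, sticks 28 out of the inner face near this edge.
- cover_hinge (a point): (mm) Middle of the cover's hinge line, at the height of the top panel; fixed to the extractor at (-27, 48, 165). The hinge line runs along the extractor's x axis; the closed cover extends from it to the right (-y).
- reset_button (a joint): Travel (m) of the green reset button in the well under the cover: 0 released, 0.004 fully down (stop). Spring: 1.5 N to start, about 5 N fully down; it comes up by itself.
- reset_top (a point): (mm) Centre of the green button's top, a round cap 18 across; moves with it. Released: 7 below the top panel, 46 right (-y) of the hinge line, halfway along it. The well is 98 (x) by 73 (y), 18 deep, with upright walls, the right one 24 from the button's centre; within 25 of the button nothing else stands above its 3 mm collar on the well's floor.
- flux_jar: Small closed jar, 44 mm in diameter, 38 mm high, loose on the extractor's top at its back right. Origin: centre of its underside.
- tweezers: Steel tweezers, 160 mm long, 6 mm thick, lying loose on the extractor's top along its back edge. Origin: near the middle, underside; x points to the tips.
- brass_ring: Brass finger ring, 23 mm across, 6 mm high, loose on the light grey soldering board (16 mm thick) in front of the extractor. Origin: centre of its underside.
- pliers: Pliers with orange handles, 165 mm long, 12 mm thick, lying on the bench at the right. Origin: underside of the joint; x points to the jaws.
- tool_glass: Glass 82 mm across holding hand tools, 210 mm high with them, standing on the bench at the left. Origin: centre of its underside.
- drinking_glass: Empty drinking glass, 68 mm across, 100 mm high, standing on the bench at the left. Origin: centre of its underside.

How it is judged (in metres and radians):
On the way, in this order (a step that is already met when the one before it is completed fails the run):
1. the cover is pressed in (value of joint cover below -0.06 rad).
2. the cover has popped fully open (value of joint cover above 1.3 rad), for 0.2 s.
3. with the cover open, the green button is held fully down for two seconds (value of joint reset_button above 0.003 m and value of joint cover above 0.8 rad), for 1.8 s.
4. the cover is pressed in again (value of joint cover below -0.06 rad).
At the end, for the whole second after the job is handed in: The cover is latched shut by itself (joint within 0.03 rad of 0), the green button is released (within 1 mm of its top), and the jar, tweezers, ring, pliers and glasses are within 15 mm of where they started (value of joint cover between -0.03 and 0.03 rad and value of joint reset_button below 0.001 m and distance of each of flux_jar, tweezers, brass_ring, pliers, tool_glass, drinking_glass from where it was at the start of the episode below 0.015 m); the robot touches nothing.
It fails at once if something on the extractor or the soldering board (flux jar, tweezers, brass ring) is lifted or shifted by more than 15 mm (distance of any of flux_jar, tweezers, brass_ring from where it was at the start of the episode above 0.015 m).
It fails at once if something on the bench (pliers, glass of tools or drinking glass) is lifted or shifted by more than 15 mm (distance of any of pliers, tool_glass, drinking_glass from where it was at the start of the episode above 0.015 m).
It also fails if it takes over 64 s, if anything falls off the work surface, if the arm or the gripper's body presses on something with over 40 N, if the wrist force passes 120 N, or if a joint passes its speed limit or range.

### The arm

A 7-joint arm with a two-finger parallel gripper is mounted at the origin on the work surface. World frame = base frame: x ahead of the robot, y to its left, z up, the work surface at z = 0. Lengths are in m, angles in degrees, forces in N, time in s.
With the tool pointing down it reaches from about 0.425 to 0.95 m from the base axis. Payload 4.7 kg.
Tool frame: the origin (TCP) lies midway between the tips of the shut fingers; the grasp point (between the pads) lies 19 mm behind it; z points along the fingers, y is the line along which they close (so a half turn about z gives the same grasp; the last joint's range is limited). The gripper opens to 85 mm and grips with 20 to 120 N. Pads are 22 mm wide; open, the fingers measure 114 mm over their backs; the gripper's body (76 mm by 85 mm) begins 54 mm behind the grasp point. The pads swing forward as they close: fully open they stand 13 mm farther back than shut.
Start: joints at [64.12, 26.849, -2.785, 87.806, 1.381, 65.374, -4.715], TCP at [0.277, -0.616, 0.231] pointing down, gripper open.
Joint ranges: [-148.3, 148.3], [-19.14, 114.17], [-79.39, 73.82], [5.75, 140.21], [-59.74, 239.74], [12.07, 113.84], [-152.46, 152.46]. Speed limits (degrees/s): [147.25, 147.25, 180, 180, 180, 180, 180].

### API

Orientations are given as [roll, pitch, yaw] about the fixed x, y, z axes, in that order (R = Rz(yaw) Ry(pitch) Rx(roll)).
In Python, from rig import arm, vision, ticket gives the robot as it stands.
- The arm moves only by the tool arm_command, never from a script. Its argument "targets" is a list of rows, each an object with "travel": the shift along the tool's x, y, z in m, a list of three; "dr": the turn, a rotation vector about the tool's x, y, z in degrees, a list of three; "jaw": the finger opening in m, from 0 to 0.0854. A call has 1 to 12 rows; each row shifts and turns the commanded pose from where the row before left it, along the tool's axes as they then stand; what a row does not reach is not made up. A row lasts 1/12 s, in which the tool goes at most 41.7 mm and 7.16 degrees, less where a joint would pass 70% of its speed; a pose out of reach is approached as far as the arm can. A call with a gripper value outside its range is refused whole. The fingers move at their own pace and stop on an object; the grip force is fixed at half the most. Time passes only in rows, so rows that do not move let the fingers close. It gives the time, the measured TCP pose, the force, the opening and the grip force at its end, in the units of the state.
- arm.get_obs(): the state, without advancing time (a new reading comes with each control period).
- vision.camera(name): name is "scene" or "top" or "wrist"; returns a dict with "image" (400x640x3 uint8, blue, green, red), "vfov" (degrees; the focal length in pixels is half the picture's height over the tangent of half this angle, whatever the lens; pixels are square), "cx", "cy" (the principal point, pixels), "pose" (4x4, takes a point from camera to world coordinates); the wrist camera has in their place "tool_from_camera" (4x4, takes a point from camera to tool coordinates, whose origin is the TCP and whose axes are the flange's). Camera axes: x right, y up, looking along -z (the intrinsics and any distortion apply to the point x, -y, -z); pixel columns grow to the right and rows downward; lengths in m; the calibration is good to about 2 mm. A picture is of the moment at which its call begins: read the wrist's pose just before it. There is no depth.
- ticket.close_job(): hands the job in; it is judged then, once.
The state is a dict: "t": time; "q": joint angles; "dq": joint speeds; "tau": joint torques, N m; "eef_pos": TCP position; "tool_rot": TCP orientation; "wrist_force": force on the tool from outside, world axes, zero at the start; "torque": the same for the moment, N m; "opening": finger opening in m; "grasp_force": force on a finger pad.
Only numpy, scipy, OpenCV 4.12 (cv2) and the standard library are available. Lean on these libraries where they do the work, as an engineer would, in place of code of your own. Each camera call takes 0.05 s, during which the arm holds its last target. There are 200 camera calls.

## Working session

There is one attempt and no reset: what is moved stays moved. The work goes in short steps, Python scripts to look and compute and a tool call to move; the robot and the scene stay as the last step left them, time stands still between calls to the robot, and variables do not carry over. Pictures are saved under pics/ and viewed, at most 10 in all, crops included, and the job is handed in when it is done.

Besides the shell and the picture viewer there is one more tool, called after "Request:" as name(argument=value, ...) on one line, values as JSON. arm_command: Moves the arm, as the interface text tells. Its arguments: {"type":"object","properties":{"targets":{"type":"array"}},"required":["targets"]}

```bash
mkdir -p pics; ls; cat > h.py <<'E'
import sys; sys.path.insert(0,'.')
import numpy as np, cv2
from rig import arm, vision, ticket
E
python3 - <<'E'
from h import *
o=arm.get_obs(); print({k:np.round(v,3) for k,v in o.items()})
for n in ("scene","top"):
    c=vision.camera(n); cv2.imwrite(f"pics/{n}0.png",c["image"]); print(n,{k:(np.round(v,4).tolist() if k!='image' else 0) for k,v in c.items()})
    np.save(n+'.npy',c,allow_pickle=True)
E
```

```text
pics
{'t': np.float64(0.0), 'q': array([64.121, 26.898, -2.784, 87.876,  1.379, 65.375, -4.714]), 'dq': array([-0.08 , -0.043,  0.021, -0.051, -0.007,  0.007,  0.01 ]), 'tau': array([-0.0000e+00, -5.1032e+01, -4.6000e-02, -2.3771e+01,  1.1000e-02,
        7.0000e-03, -0.0000e+00]), 'eef_pos': array([ 0.277, -0.615,  0.23 ]), 'tool_rot': array([-1.79884e+02,  3.00000e-03,  2.42250e+01]), 'wrist_force': array([-0.204, -0.143,  1.117]), 'torque': array([-0.003,  0.048, -0.064]), 'grasp_force': np.float64(0.0), 'opening': np.float64(0.086)}
scene {'image': 0, 'vfov': 56.3037, 'cx': 317.6933, 'cy': 203.2162, 'pose': [[0.38, -0.5746, 0.7249, 1.2961], [0.9249, 0.244, -0.2915, -0.2755], [-0.0094, 0.7812, 0.6242, 0.791], [0.0, 0.0, 0.0, 1.0]]}
top {'image': 0, 'vfov': 50.5592, 'cx': 321.6516, 'cy': 200.422, 'pose': [[0.013, 0.9816, -0.1905, 0.3072], [-0.9999, 0.013, -0.0015, 0.0341], [0.001, 0.1905, 0.9817, 1.3138], [0.0, 0.0, 0.0, 1.0]]}
```

View pics/scene0.png

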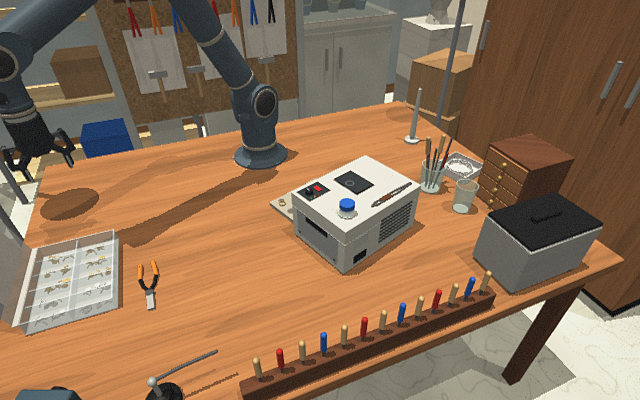

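View pics/top0.png

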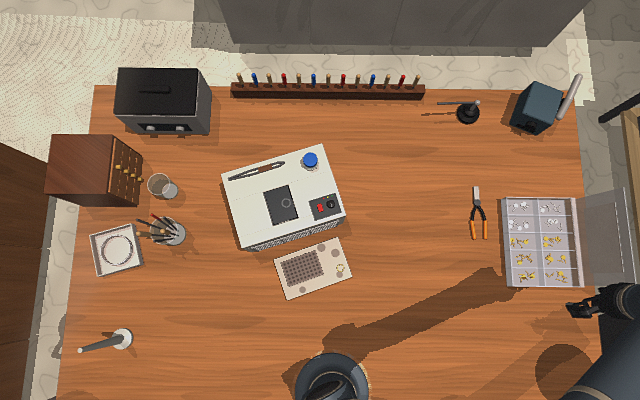

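The scene view shows the extractor at about (355,215) with its cover at (353,183). The top view shows the cover at (281,204), its mark at (286,203), the jar at (310,160), the tweezers at (257,170) and the knob strip at (325,207).

```bash
cat >> h.py <<'E'
def ray(c,u,v,P=None):
    P=np.array(c["pose"]) if P is None else P
    f=200/np.tan(np.radians(c["vfov"]/2))
    d=P[:3,:3]@np.array([(u-c["cx"])/f,-(v-c["cy"])/f,-1]); return P[:3,3],d
def onz(c,u,v,z,P=None):
    o,d=ray(c,u,v,P); return o+d*(z-o[2])/d[2]
def proj(c,p,P=None):
    P=np.array(c["pose"]) if P is None else P
    f=200/np.tan(np.radians(c["vfov"]/2))
    q=P[:3,:3].T@(np.array(p)-P[:3,3]); return c["cx"]+f*q[0]/-q[2], c["cy"]-f*q[1]/-q[2]
E
python3 - <<'E'
from h import *
for n,seed,dark in (("top",(275,195),110),("scene",(350,178),110)):
    c=np.load(n+'.npy',allow_pickle=True).item(); g=cv2.cvtColor(c["image"],6)
    print(g[seed[1],seed[0]-30:seed[0]+30:4])
    m=(g<dark).astype(np.uint8); k,lab=cv2.connectedComponents(m)
    mm=(lab==lab[seed[1],seed[0]]).astype(np.uint8); print(n,mm.sum())
    ct=max(cv2.findContours(mm,0,1)[0],key=cv2.contourArea); r=cv2.approxPolyDP(cv2.convexHull(ct),4,True)[:,0]
    w=np.array([onz(c,*p,.1685) for p in r]); print(r.tolist(),np.round(w,3).tolist(),'edges',np.round(np.linalg.norm(w-np.roll(w,-1,0),axis=1),3))
    M=cv2.moments(mm,True); u,v=M['m10']/M['m00'],M['m01']/M['m00']; print('cen',u,v,onz(c,u,v,.1685))
    # white top
    hsv=cv2.cvtColor(c["image"],cv2.COLOR_BGR2HSV); 
    t=((hsv[...,1]<30)&(hsv[...,2]>200)).astype(np.uint8); k,lab=cv2.connectedComponents(t)
    s=(seed[0]-20,seed[1]+ (0 if n=='top' else 20)); t=(lab==lab[s[1]+0,s[0]]).astype(np.uint8); ct=max(cv2.findContours(t,0,1)[0],key=cv2.contourArea); r=cv2.approxPolyDP(cv2.convexHull(ct),5,True)[:,0]
    print(r.tolist(),np.round([onz(c,*p,.165) for p in r],3).tolist())
c=np.load('top.npy',allow_pickle=True).item()
print('knob',onz(c,331,204,.178),'jar',onz(c,310,158,.2),'mark',onz(c,286,203,.1685))
im=np.hstack([cv2.resize(c["image"][135:255,205:365],None,fx=4,fy=4,interpolation=2)]); cv2.imwrite("pics/crop.png",im)
E
```

```text
[214 195 215 214 217  63  70  73  71  74  70  78 221 215 216]
top 906
[[288, 185], [298, 217], [273, 225], [263, 192]] [[0.572, 0.13, 0.169], [0.482, 0.1, 0.169], [0.46, 0.167, 0.169], [0.551, 0.198, 0.169]] edges [0.094 0.071 0.097 0.072]
cen 280.0507726269316 204.80794701986756 [0.51572669 0.15005769 0.1685    ]
[[321, 144], [345, 214], [241, 247], [221, 174]] [[0.693, 0.04, 0.165], [0.493, -0.029, 0.165], [0.399, 0.252, 0.165], [0.602, 0.318, 0.165]]
[241 235 233 236  47  66  72  69  69  68  65 165 237 235 235]
scene 478
[[334, 179], [351, 171], [373, 185], [356, 194]] [[0.488, 0.102, 0.168], [0.469, 0.165, 0.168], [0.558, 0.191, 0.168], [0.577, 0.128, 0.168]] edges [0.066 0.092 0.066 0.093]
cen 353.4769874476987 182.0857740585774 [0.52349331 0.14654611 0.1685    ]
[[424, 182], [345, 231], [291, 191], [364, 156]] [[0.598, 0.335, 0.165], [0.696, 0.037, 0.165], [0.489, -0.031, 0.165], [0.404, 0.244, 0.165]]
knob [0.51806859 0.01022484 0.178     ] jar [0.64103802 0.06918265 0.2       ] mark [0.52099777 0.13385267 0.1685    ]
```

View pics/crop.png

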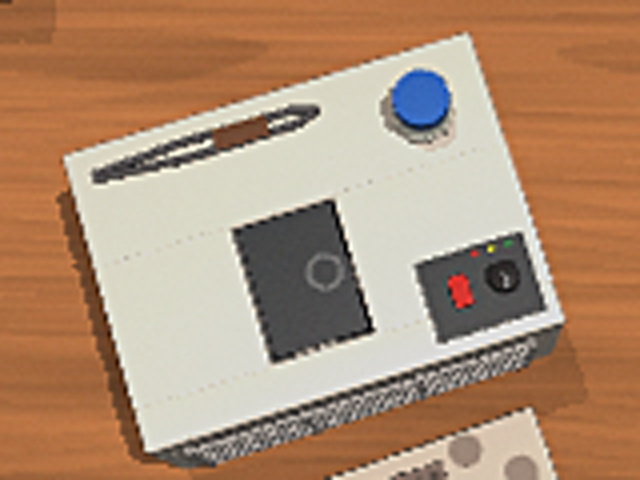

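The pieces agree: yaw is about 18.5°, the extractor centre is about (0.547,0.1455) and the mark about (0.523,0.135). All edge sizes match to about 4 mm. I'll turn the tool so its x axis lies along extractor +y, lift it and shut the fingers.

Request:
arm_command(targets=[{"travel": [0, 0, -0.008], "dr": [0, 0, -7], "jaw": 0}, {"travel": [0, 0, -0.008], "dr": [0, 0, -7], "jaw": 0}, {"travel": [0, 0, -0.008], "dr": [0, 0, -7], "jaw": 0}, {"travel": [0, 0, -0.008], "dr": [0, 0, -7], "jaw": 0}, {"travel": [0, 0, -0.008], "dr": [0, 0, -7], "jaw": 0}, {"travel": [0, 0, -0.008], "dr": [0, 0, -7], "jaw": 0}, {"travel": [0, 0, -0.008], "dr": [0, 0, -7], "jaw": 0}, {"travel": [0, 0, -0.008], "dr": [0, 0, -7], "jaw": 0}, {"travel": [0, 0, -0.008], "dr": [0, 0, -7], "jaw": 0}, {"travel": [0, 0, -0.008], "dr": [0, 0, -7], "jaw": 0}, {"travel": [0, 0, -0.008], "dr": [0, 0, -7], "jaw": 0}, {"travel": [0, 0, -0.008], "dr": [0, 0, -7], "jaw": 0}])

```text
t: 1.1
eef_pos: [0.2768, -0.6154, 0.3271]
tool_rot: [-180.0, -0.1, 108.6]
wrist_force: [0.1, -0.5, 0.1]
opening: 0.0002
grasp_force: 0.0
```

Request:
arm_command(targets=[{"travel": [0.02, 0.035, 0], "dr": [0, 0, 0], "jaw": 0}, {"travel": [0.02, 0.035, 0], "dr": [0, 0, 0], "jaw": 0}, {"travel": [0.02, 0.035, 0], "dr": [0, 0, 0], "jaw": 0}, {"travel": [0.02, 0.035, 0], "dr": [0, 0, 0], "jaw": 0}, {"travel": [0.02, 0.035, 0], "dr": [0, 0, 0], "jaw": 0}, {"travel": [0.02, 0.035, 0], "dr": [0, 0, 0], "jaw": 0}, {"travel": [0.02, 0.035, 0], "dr": [0, 0, 0], "jaw": 0}, {"travel": [0.02, 0.035, 0], "dr": [0, 0, 0], "jaw": 0}, {"travel": [0.02, 0.035, 0], "dr": [0, 0, 0], "jaw": 0}, {"travel": [0.02, 0.035, 0], "dr": [0, 0, 0], "jaw": 0}, {"travel": [0.02, 0.035, 0], "dr": [0, 0, 0], "jaw": 0}, {"travel": [0.02, 0.035, 0], "dr": [0, 0, 0], "jaw": 0}])

```text
t: 2.1
eef_pos: [0.6016, -0.2547, 0.3269]
tool_rot: [-180.0, -0.0, 108.2]
wrist_force: [0.5, -0.8, -0.1]
opening: -0.0002
grasp_force: 0.0
```

Request:
arm_command(targets=[{"travel": [0.033, 0.004, 0], "dr": [0, 0, 0], "jaw": 0}, {"travel": [0.033, 0.004, 0], "dr": [0, 0, 0], "jaw": 0}, {"travel": [0.033, 0.004, 0], "dr": [0, 0, 0], "jaw": 0}, {"travel": [0.033, 0.004, 0], "dr": [0, 0, 0], "jaw": 0}, {"travel": [0.033, 0.004, 0], "dr": [0, 0, 0], "jaw": 0}, {"travel": [0.033, 0.004, 0], "dr": [0, 0, 0], "jaw": 0}, {"travel": [0.033, 0.004, 0], "dr": [0, 0, 0], "jaw": 0}, {"travel": [0.033, 0.004, 0], "dr": [0, 0, 0], "jaw": 0}, {"travel": [0.033, 0.004, 0], "dr": [0, 0, 0], "jaw": 0}, {"travel": [0.033, 0.004, 0], "dr": [0, 0, 0], "jaw": 0}, {"travel": [0.033, 0.004, 0], "dr": [0, 0, 0], "jaw": 0}, {"travel": [0.033, 0.004, 0], "dr": [0, 0, 0], "jaw": 0}])

```text
t: 3.1
eef_pos: [0.5218, 0.1362, 0.327]
tool_rot: [-180.0, 0.0, 108.2]
wrist_force: [0.3, -0.0, 0.6]
opening: -0.0001
grasp_force: 0.0
```

```bash
cat >> h.py <<'E'
from scipy.spatial.transform import Rotation as R
def wrist(name):
    o=arm.get_obs(); T=np.eye(4); T[:3,:3]=R.from_euler('xyz',o["tool_rot"],degrees=True).as_matrix(); T[:3,3]=o["eef_pos"]
    c=vision.camera("wrist"); c["pose"]=T@np.array(c["tool_from_camera"]); cv2.imwrite(f"pics/{name}.png",c["image"]); np.save(name+'.npy',c,allow_pickle=True); return o,c
E
python3 - <<'E'
from h import *
o,c=wrist("w1"); print(o["eef_pos"],o["tool_rot"],o["q"]); print(np.round(c["pose"],3),c["vfov"],c["cx"],c["cy"],proj(c,(.5226,.1346,.1685)))
E
```

```text
[0.52179284 0.13616152 0.32704742] [-1.79969274e+02  2.39040127e-02  1.08207901e+02] [ 14.23405797  13.84014728 -40.18312513  97.06002311   9.33292404
  72.53401135  -9.74034229]
[[ 0.95  -0.301 -0.081  0.501]
 [ 0.312  0.916  0.252  0.199]
 [-0.001 -0.265  0.964  0.468]
 [ 0.     0.     0.     1.   ]] 68.15603143345021 317.63199354554735 205.39512907840063 (np.float64(318.52015477373175), np.float64(192.26143303381974))
```

View pics/w1.png

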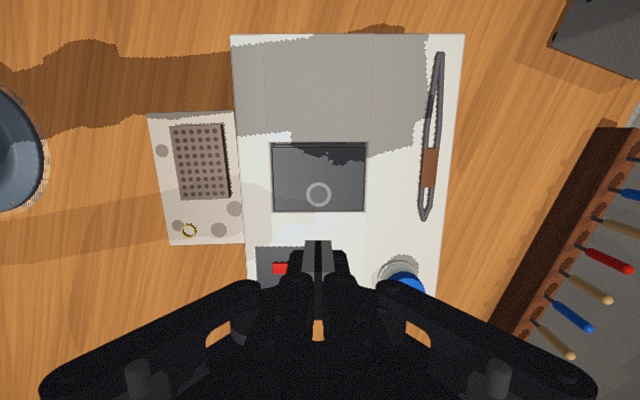

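The mark is at pixel (318,194) against the predicted (318.5,192), so the estimate is good to 2 mm. I'll go down towards the mark.

Request:
arm_command(targets=[{"travel": [-0.003, 0, 0.024], "dr": [0, 0, 0], "jaw": 0}, {"travel": [0, 0, 0.024], "dr": [0, 0, 0], "jaw": 0}, {"travel": [0, 0, 0.024], "dr": [0, 0, 0], "jaw": 0}, {"travel": [0, 0, 0.024], "dr": [0, 0, 0], "jaw": 0}, {"travel": [0, 0, 0.024], "dr": [0, 0, 0], "jaw": 0}, {"travel": [0, 0, 0.024], "dr": [0, 0, 0], "jaw": 0}, {"travel": [0, 0, 0.006], "dr": [0, 0, 0], "jaw": 0}, {"travel": [0, 0, 0.002], "dr": [0, 0, 0], "jaw": 0}, {"travel": [0, 0, 0.002], "dr": [0, 0, 0], "jaw": 0}, {"travel": [0, 0, 0], "dr": [0, 0, 0], "jaw": 0}, {"travel": [0, 0, 0], "dr": [0, 0, 0], "jaw": 0}])

```text
t: 4.07
eef_pos: [0.5244, 0.1324, 0.1746]
tool_rot: [179.9, 0.0, 108.2]
wrist_force: [-0.2, 0.7, 0.2]
opening: 0.0004
grasp_force: 0.0
```

Request:
arm_command(targets=[{"travel": [0, 0, 0.001], "dr": [0, 0, 0], "jaw": 0}, {"travel": [0, 0, 0.001], "dr": [0, 0, 0], "jaw": 0}, {"travel": [0, 0, 0.001], "dr": [0, 0, 0], "jaw": 0}, {"travel": [0, 0, 0.001], "dr": [0, 0, 0], "jaw": 0}, {"travel": [0, 0, 0], "dr": [0, 0, 0], "jaw": 0}])

```text
t: 4.48
eef_pos: [0.5235, 0.132, 0.1692]
tool_rot: [-180.0, 0.0, 108.2]
wrist_force: [0.2, 0.2, 0.9]
opening: 0.0001
grasp_force: 0.0
```

Request:
arm_command(targets=[{"travel": [0, 0, 0.001], "dr": [0, 0, 0], "jaw": 0}, {"travel": [0, 0, 0.001], "dr": [0, 0, 0], "jaw": 0}, {"travel": [0, 0, 0.001], "dr": [0, 0, 0], "jaw": 0}, {"travel": [0, 0, 0.001], "dr": [0, 0, 0], "jaw": 0}, {"travel": [0, 0, 0.001], "dr": [0, 0, 0], "jaw": 0}, {"travel": [0, 0, 0], "dr": [0, 0, 0], "jaw": 0}])

```text
t: 4.98
eef_pos: [0.5236, 0.1319, 0.1641]
tool_rot: [-180.0, 0.0, 108.2]
wrist_force: [0.2, -1.0, 2.2]
opening: 0.0004
grasp_force: 1.0
```

Request:
arm_command(targets=[{"travel": [0, 0, 0.001], "dr": [0, 0, 0], "jaw": 0}, {"travel": [0, 0, 0.001], "dr": [0, 0, 0], "jaw": 0}, {"travel": [0, 0, 0.001], "dr": [0, 0, 0], "jaw": 0}, {"travel": [0, 0, 0], "dr": [0, 0, 0], "jaw": 0}])

```text
t: 5.32
eef_pos: [0.5239, 0.132, 0.1636]
tool_rot: [180.0, 0.1, 108.2]
wrist_force: [-5.5, -3.5, 16.7]
opening: -0.0001
grasp_force: 8.6
```

Force rose to 16.7 N at the stop. Retreating upwards.

Request:
arm_command(targets=[{"travel": [0, 0, -0.03], "dr": [0, 0, 0], "jaw": 0}, {"travel": [0, 0, -0.035], "dr": [0, 0, 0], "jaw": 0}, {"travel": [0, 0, -0.035], "dr": [0, 0, 0], "jaw": 0}, {"travel": [0, 0, -0.035], "dr": [0, 0, 0], "jaw": 0}, {"travel": [0, 0, 0], "dr": [0, 6, 0], "jaw": 0}, {"travel": [0, 0, 0], "dr": [0, 6, 0], "jaw": 0}, {"travel": [0, 0, 0], "dr": [0, 6, 0], "jaw": 0}, {"travel": [0, 0, 0], "dr": [0, 6, 0], "jaw": 0}, {"travel": [0, 0, 0], "dr": [0, 6, 0], "jaw": 0}, {"travel": [0, 0, 0], "dr": [0, 0, 0], "jaw": 0}, {"travel": [0, 0, 0], "dr": [0, 0, 0], "jaw": 0}, {"travel": [0, 0, 0], "dr": [0, 0, 0], "jaw": 0}])

```text
t: 6.32
eef_pos: [0.5231, 0.1334, 0.2966]
tool_rot: [180.0, -29.9, 108.3]
wrist_force: [0.0, 0.7, -0.0]
opening: 0.0004
grasp_force: 0.0
```

Request:
arm_command(targets=[{"travel": [0, 0, 0], "dr": [0, 0, 0], "jaw": 0}, {"travel": [0, 0, 0], "dr": [0, 0, 0], "jaw": 0}, {"travel": [0, 0, 0], "dr": [0, 0, 0], "jaw": 0}, {"travel": [0, 0, 0], "dr": [0, 0, 0], "jaw": 0}, {"travel": [0, 0, 0], "dr": [0, 0, 0], "jaw": 0}, {"travel": [0, 0, 0], "dr": [0, 0, 0], "jaw": 0}, {"travel": [0, 0, 0], "dr": [0, 0, 0], "jaw": 0}, {"travel": [0, 0, 0], "dr": [0, 0, 0], "jaw": 0}, {"travel": [0, 0, 0], "dr": [0, 0, 0], "jaw": 0}, {"travel": [0, 0, 0], "dr": [0, 0, 0], "jaw": 0}, {"travel": [0, 0, 0], "dr": [0, 0, 0], "jaw": 0}, {"travel": [0, 0, 0], "dr": [0, 0, 0], "jaw": 0}])

```text
t: 7.32
eef_pos: [0.5236, 0.132, 0.2963]
tool_rot: [-180.0, -30.0, 108.2]
wrist_force: [-0.6, 0.0, 0.4]
opening: 0.0
grasp_force: 0.0
```

```bash
python3 - <<'E'
from h import *
o,c=wrist("w2"); print(o["eef_pos"],o["tool_rot"]); print(proj(c,(.5218,.1375,.158)))
s=vision.camera("scene")["image"][120:260,260:460]; w=c["image"]
cv2.imwrite("pics/m2.png",np.hstack([w[:,100:500],cv2.resize(s,(400,280)).copy() if 0 else cv2.copyMakeBorder(cv2.resize(s,(400,280)),0,120,0,0,0)]))
E
```

```text
[0.52356973 0.13199349 0.29627748] [-179.99972682  -29.99646967  108.21867677]
(np.float64(318.1739061224373), np.float64(262.0730242363238))
```

View pics/m2.png

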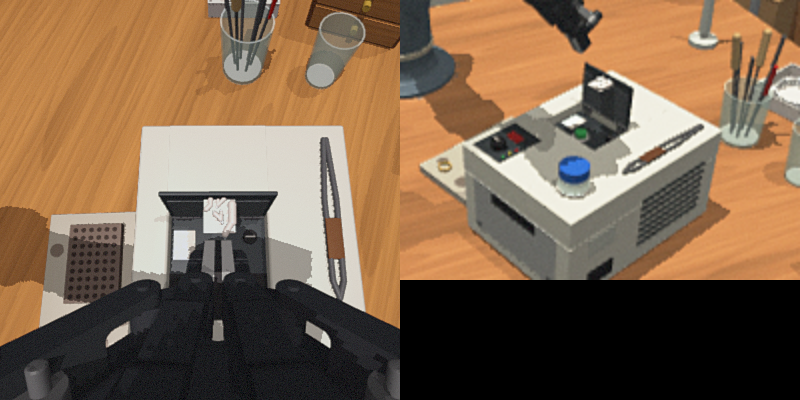

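The wrist view shows the cover upright with its edge at row 195 and the white tongue at (218,215), in the combined picture. The scene view shows the green button in the well at (582,133). I'll approach along the leaned tool axis, coming in below the tongue.

Request:
arm_command(targets=[{"travel": [-0.019, 0, 0], "dr": [0, 0, 0], "jaw": 0}, {"travel": [-0.019, 0, 0], "dr": [0, 0, 0], "jaw": 0}, {"travel": [-0.019, 0, 0], "dr": [0, 0, 0], "jaw": 0}, {"travel": [0, 0, 0.02], "dr": [0, 0, 0], "jaw": 0}, {"travel": [0, 0, 0.02], "dr": [0, 0, 0], "jaw": 0}, {"travel": [0, 0, 0.02], "dr": [0, 0, 0], "jaw": 0}, {"travel": [0, 0, 0.02], "dr": [0, 0, 0], "jaw": 0}, {"travel": [0, 0, 0.01], "dr": [0, 0, 0], "jaw": 0}, {"travel": [0, 0, 0], "dr": [0, 0, 0], "jaw": 0}, {"travel": [0, 0, 0], "dr": [0, 0, 0], "jaw": 0}])

```text
t: 8.25
eef_pos: [0.5253, 0.1268, 0.1893]
tool_rot: [-179.9, -30.0, 108.1]
wrist_force: [0.7, -0.4, -0.3]
opening: -0.0001
grasp_force: 0.0
```

```bash
python3 - <<'E'
from h import *
o=arm.get_obs(); print(o["eef_pos"])
c=vision.camera("scene"); h=cv2.cvtColor(c["image"],cv2.COLOR_BGR2HSV)[160:210,310:400]
m=(h[...,0]>45)&(h[...,0]<85)&(h[...,1]>110)&(h[...,2]>40); v,u=np.nonzero(m); print(len(u))
if len(u): print(u.mean()+310,v.mean()+160,onz(c,u.mean()+310,v.mean()+160,.158))
print(proj(c,(.5217,.1368,.158)))
cv2.imwrite("pics/m3.png",cv2.resize(c["image"][120:240,290:450],None,fx=4,fy=4,interpolation=2))
E
```

```text
[0.52531738 0.12682234 0.18927695]
25
346.88 187.0 [0.5248037  0.12540492 0.158     ]
(np.float64(349.97844403394447), np.float64(185.49966985998614))
```

View pics/m3.png

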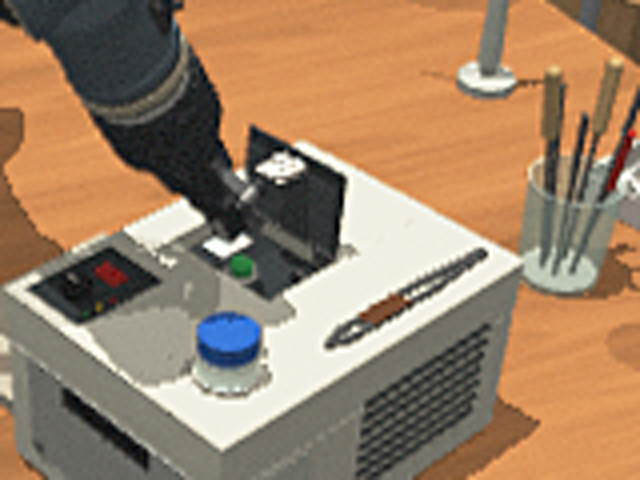

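The green button is at crop (240,265), which is scene pixel (350,186), as predicted. I'll continue down the tool axis.

Request:
arm_command(targets=[{"travel": [0, 0, 0.012], "dr": [0, 0, 0], "jaw": 0}, {"travel": [0, 0, 0.01], "dr": [0, 0, 0], "jaw": 0}, {"travel": [0, 0, 0.002], "dr": [0, 0, 0], "jaw": 0}, {"travel": [0, 0, 0.002], "dr": [0, 0, 0], "jaw": 0}, {"travel": [0, 0, 0], "dr": [0, 0, 0], "jaw": 0}, {"travel": [0, 0, 0], "dr": [0, 0, 0], "jaw": 0}])

```text
t: 8.8
eef_pos: [0.5213, 0.1401, 0.1677]
tool_rot: [180.0, -30.0, 108.2]
wrist_force: [-0.1, -0.3, -0.2]
opening: -0.0007
grasp_force: 0.0
```

Request:
arm_command(targets=[{"travel": [0, 0, 0.0015], "dr": [0, 0, 0], "jaw": 0}, {"travel": [0, 0, 0.0015], "dr": [0, 0, 0], "jaw": 0}, {"travel": [0, 0, 0], "dr": [0, 0, 0], "jaw": 0}, {"travel": [0, 0, 0], "dr": [0, 0, 0], "jaw": 0}])

```text
t: 9.13
eef_pos: [0.5204, 0.1417, 0.1648]
tool_rot: [180.0, -30.0, 108.2]
wrist_force: [0.2, 0.0, -0.4]
opening: -0.0
grasp_force: 0.0
```

Request:
arm_command(targets=[{"travel": [-0.001, 0, 0.0017], "dr": [0, 0, 0], "jaw": 0}, {"travel": [-0.001, 0, 0.0017], "dr": [0, 0, 0], "jaw": 0}, {"travel": [-0.0005, 0, 0.0009], "dr": [0, 0, 0], "jaw": 0}, {"travel": [0, 0, 0], "dr": [0, 0, 0], "jaw": 0}, {"travel": [0, 0, 0], "dr": [0, 0, 0], "jaw": 0}])

```text
t: 9.55
eef_pos: [0.5206, 0.1417, 0.16]
tool_rot: [180.0, -30.0, 108.2]
wrist_force: [-0.4, -0.4, 2.8]
opening: -0.0001
grasp_force: 1.5
```

Request:
arm_command(targets=[{"travel": [-0.0005, 0, 0.0009], "dr": [0, 0, 0], "jaw": 0}, {"travel": [-0.0005, 0, 0.0009], "dr": [0, 0, 0], "jaw": 0}, {"travel": [0, 0, 0], "dr": [0, 0, 0], "jaw": 0}, {"travel": [0, 0, 0], "dr": [0, 0, 0], "jaw": 0}])

```text
t: 9.88
eef_pos: [0.5206, 0.1417, 0.1579]
tool_rot: [180.0, -30.0, 108.2]
wrist_force: [-0.3, -0.7, 5.2]
opening: 0.0002
grasp_force: 2.4
```

Request:
arm_command(targets=[{"travel": [-0.0005, 0, 0.0009], "dr": [0, 0, 0], "jaw": 0}, {"travel": [-0.0005, 0, 0.0009], "dr": [0, 0, 0], "jaw": 0}, {"travel": [0, 0, 0], "dr": [0, 0, 0], "jaw": 0}, {"travel": [0, 0, 0], "dr": [0, 0, 0], "jaw": 0}])

```text
t: 10.22
eef_pos: [0.5208, 0.1418, 0.1575]
tool_rot: [180.0, -30.0, 108.2]
wrist_force: [-2.5, -5.0, 15.5]
opening: -0.0005
grasp_force: 7.8
```

The button is at its stop with 15.5 N. Holding it for more than 2 s.

Request:
arm_command(targets=[{"travel": [0, 0, 0], "dr": [0, 0, 0], "jaw": 0}, {"travel": [0, 0, 0], "dr": [0, 0, 0], "jaw": 0}, {"travel": [0, 0, 0], "dr": [0, 0, 0], "jaw": 0}, {"travel": [0, 0, 0], "dr": [0, 0, 0], "jaw": 0}, {"travel": [0, 0, 0], "dr": [0, 0, 0], "jaw": 0}, {"travel": [0, 0, 0], "dr": [0, 0, 0], "jaw": 0}, {"travel": [0, 0, 0], "dr": [0, 0, 0], "jaw": 0}, {"travel": [0, 0, 0], "dr": [0, 0, 0], "jaw": 0}, {"travel": [0, 0, 0], "dr": [0, 0, 0], "jaw": 0}, {"travel": [0, 0, 0], "dr": [0, 0, 0], "jaw": 0}, {"travel": [0, 0, 0], "dr": [0, 0, 0], "jaw": 0}, {"travel": [0, 0, 0], "dr": [0, 0, 0], "jaw": 0}])

```text
t: 11.22
eef_pos: [0.5208, 0.1418, 0.1575]
tool_rot: [180.0, -30.0, 108.2]
wrist_force: [-3.0, -4.8, 15.3]
opening: 0.0
grasp_force: 7.7
```

Request:
arm_command(targets=[{"travel": [0, 0, 0], "dr": [0, 0, 0], "jaw": 0}, {"travel": [0, 0, 0], "dr": [0, 0, 0], "jaw": 0}, {"travel": [0, 0, 0], "dr": [0, 0, 0], "jaw": 0}, {"travel": [0, 0, 0], "dr": [0, 0, 0], "jaw": 0}, {"travel": [0, 0, 0], "dr": [0, 0, 0], "jaw": 0}, {"travel": [0, 0, 0], "dr": [0, 0, 0], "jaw": 0}, {"travel": [0, 0, 0], "dr": [0, 0, 0], "jaw": 0}, {"travel": [0, 0, 0], "dr": [0, 0, 0], "jaw": 0}, {"travel": [0, 0, 0], "dr": [0, 0, 0], "jaw": 0}, {"travel": [0, 0, 0], "dr": [0, 0, 0], "jaw": 0}, {"travel": [0, 0, 0], "dr": [0, 0, 0], "jaw": 0}, {"travel": [0, 0, 0], "dr": [0, 0, 0], "jaw": 0}])

```text
t: 12.22
eef_pos: [0.5208, 0.1418, 0.1575]
tool_rot: [180.0, -30.0, 108.2]
wrist_force: [-3.2, -4.8, 15.2]
opening: -0.0003
grasp_force: 7.7
```

Request:
arm_command(targets=[{"travel": [0, 0, 0], "dr": [0, 0, 0], "jaw": 0}, {"travel": [0, 0, 0], "dr": [0, 0, 0], "jaw": 0}, {"travel": [0, 0, 0], "dr": [0, 0, 0], "jaw": 0}, {"travel": [0, 0, 0], "dr": [0, 0, 0], "jaw": 0}, {"travel": [0, 0, -0.02], "dr": [0, 0, 0], "jaw": 0}, {"travel": [0, 0, -0.03], "dr": [0, 0, 0], "jaw": 0}, {"travel": [0, 0, -0.03], "dr": [0, 0, 0], "jaw": 0}, {"travel": [0, 0, -0.03], "dr": [0, 0, 0], "jaw": 0}, {"travel": [0, 0, -0.03], "dr": [0, 0, 0], "jaw": 0}, {"travel": [0, 0, 0], "dr": [0, 0, 0], "jaw": 0}])

```text
t: 13.05
eef_pos: [0.5459, 0.0723, 0.2806]
tool_rot: [179.5, -29.7, 108.1]
wrist_force: [0.7, 0.5, -0.4]
opening: 0.0001
grasp_force: 0.0
```

Step 3 is done. Now I'll stand the tool upright and pass over to the left of the open cover.

Request:
arm_command(targets=[{"travel": [0, 0, -0.005], "dr": [0, -6, 0], "jaw": 0}, {"travel": [0, 0, -0.005], "dr": [0, -6, 0], "jaw": 0}, {"travel": [0, 0, -0.005], "dr": [0, -6, 0], "jaw": 0}, {"travel": [0, 0, -0.005], "dr": [0, -6, 0], "jaw": 0}, {"travel": [0, 0, -0.005], "dr": [0, -6, 0], "jaw": 0}, {"travel": [0.03, 0, 0], "dr": [0, 0, 0], "jaw": 0}, {"travel": [0.03, 0, 0], "dr": [0, 0, 0], "jaw": 0}, {"travel": [0.03, 0, 0], "dr": [0, 0, 0], "jaw": 0}, {"travel": [0.03, 0, 0], "dr": [0, 0, 0], "jaw": 0}, {"travel": [0.03, 0, 0], "dr": [0, 0, 0], "jaw": 0}, {"travel": [0, 0, 0], "dr": [0, 0, 0], "jaw": 0}, {"travel": [0, 0, 0], "dr": [0, 0, 0], "jaw": 0}])

```text
t: 14.05
eef_pos: [0.4961, 0.2124, 0.2995]
tool_rot: [-179.9, -0.0, 108.5]
wrist_force: [0.6, -0.5, -0.5]
opening: 0.0001
grasp_force: 0.0
```

Request:
arm_command(targets=[{"travel": [0, 0, 0.02], "dr": [0, 0, 0], "jaw": 0}, {"travel": [0, 0, 0.025], "dr": [0, 0, 0], "jaw": 0}, {"travel": [0, 0, 0.025], "dr": [0, 0, 0], "jaw": 0}, {"travel": [0, 0, 0.005], "dr": [0, 0, 0], "jaw": 0}, {"travel": [-0.005, 0, 0], "dr": [0, 0, 0], "jaw": 0}, {"travel": [-0.005, 0, 0], "dr": [0, 0, 0], "jaw": 0}, {"travel": [-0.005, 0, 0], "dr": [0, 0, 0], "jaw": 0}, {"travel": [-0.004, 0, 0], "dr": [0, 0, 0], "jaw": 0}, {"travel": [0, 0, 0], "dr": [0, 0, 0], "jaw": 0}])

```text
t: 14.8
eef_pos: [0.5049, 0.1913, 0.2266]
tool_rot: [179.9, 0.0, 108.1]
wrist_force: [-0.2, 0.6, 0.5]
opening: 0.0003
grasp_force: 0.2
```

Request:
arm_command(targets=[{"travel": [-0.004, 0, 0.0003], "dr": [0, 0, 0], "jaw": 0}, {"travel": [-0.004, 0, 0.0003], "dr": [0, 0, 0], "jaw": 0}, {"travel": [-0.004, 0, 0.0003], "dr": [0, 0, 0], "jaw": 0}, {"travel": [-0.004, 0, 0.0003], "dr": [0, 0, 0], "jaw": 0}, {"travel": [-0.0037, 0, 0.0013], "dr": [0, 0, 0], "jaw": 0}, {"travel": [-0.0037, 0, 0.0013], "dr": [0, 0, 0], "jaw": 0}, {"travel": [-0.0037, 0, 0.0013], "dr": [0, 0, 0], "jaw": 0}, {"travel": [-0.0037, 0, 0.0013], "dr": [0, 0, 0], "jaw": 0}, {"travel": [-0.0033, 0, 0.0022], "dr": [0, 0, 0], "jaw": 0}, {"travel": [-0.0033, 0, 0.0022], "dr": [0, 0, 0], "jaw": 0}, {"travel": [-0.0033, 0, 0.0022], "dr": [0, 0, 0], "jaw": 0}, {"travel": [-0.0033, 0, 0.0022], "dr": [0, 0, 0], "jaw": 0}])

```text
t: 15.8
eef_pos: [0.5174, 0.1505, 0.2099]
tool_rot: [-180.0, -0.0, 108.2]
wrist_force: [-0.3, 1.3, 0.4]
opening: -0.0002
grasp_force: 0.6
```

```bash
python3 - <<'E'
from h import *
o=arm.get_obs(); print(o["eef_pos"],o["wrist_force"])
c=vision.camera("scene")
cv2.imwrite("pics/m4.png",cv2.resize(c["image"][120:240,290:450],None,fx=4,fy=4,interpolation=2))
E
```

```text
[0.51737301 0.1505221  0.20988147] [-0.25286817  1.28773583  0.37523811]
```

View pics/m4.png

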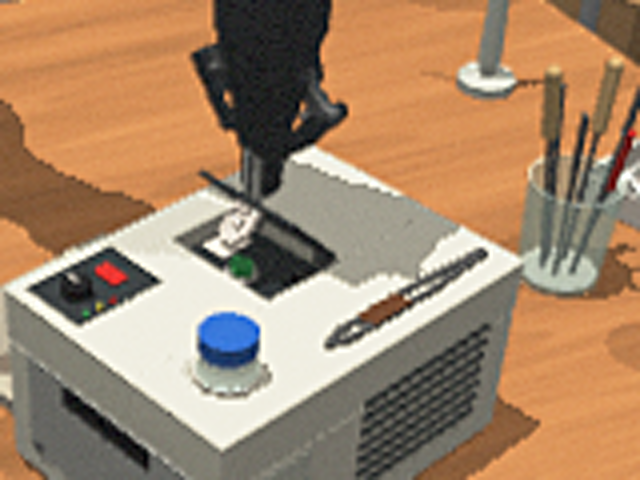

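The cover is about half shut, with the finger behind its outer face at (255,190). Continuing the arc.

Request:
arm_command(targets=[{"travel": [-0.0026, 0, 0.003], "dr": [0, 0, 0], "jaw": 0}, {"travel": [-0.0026, 0, 0.003], "dr": [0, 0, 0], "jaw": 0}, {"travel": [-0.0026, 0, 0.003], "dr": [0, 0, 0], "jaw": 0}, {"travel": [-0.0026, 0, 0.003], "dr": [0, 0, 0], "jaw": 0}, {"travel": [-0.0017, 0, 0.0035], "dr": [0, 0, 0], "jaw": 0}, {"travel": [-0.0017, 0, 0.0035], "dr": [0, 0, 0], "jaw": 0}, {"travel": [-0.0017, 0, 0.0035], "dr": [0, 0, 0], "jaw": 0}, {"travel": [-0.0017, 0, 0.0035], "dr": [0, 0, 0], "jaw": 0}, {"travel": [-0.0007, 0, 0.0039], "dr": [0, 0, 0], "jaw": 0}, {"travel": [-0.0007, 0, 0.0039], "dr": [0, 0, 0], "jaw": 0}, {"travel": [-0.0007, 0, 0.003], "dr": [0, 0, 0], "jaw": 0}, {"travel": [0, 0, 0], "dr": [0, 0, 0], "jaw": 0}])

```text
t: 16.85
eef_pos: [0.5235, 0.1319, 0.1728]
tool_rot: [-180.0, 0.0, 108.2]
wrist_force: [0.2, -0.9, 1.4]
opening: 0.0002
grasp_force: 0.7
```

```bash
python3 - <<'E'
from h import *
o=arm.get_obs(); print(o["eef_pos"],o["wrist_force"])
c=vision.camera("scene")
cv2.imwrite("pics/m5.png",cv2.resize(c["image"][120:240,290:450],None,fx=4,fy=4,interpolation=2))
E
```

```text
[0.52348962 0.13189748 0.1727528 ] [ 0.21936509 -0.8506047   1.42893396]
```

View pics/m5.png

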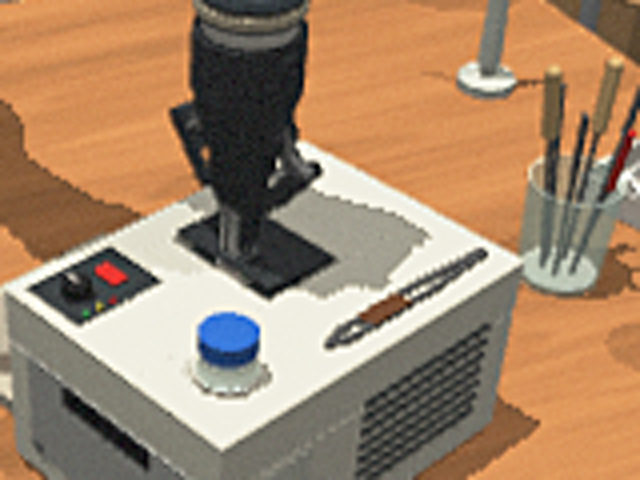

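The cover is almost flat, with the fingertip at the mark (same x,y as before). Pressing to the stop: 1 mm rows down to about 0.1635.

Request:
arm_command(targets=[{"travel": [0, 0, 0.002], "dr": [0, 0, 0], "jaw": 0}, {"travel": [0, 0, 0.002], "dr": [0, 0, 0], "jaw": 0}, {"travel": [0, 0, 0.001], "dr": [0, 0, 0], "jaw": 0}, {"travel": [0, 0, 0.001], "dr": [0, 0, 0], "jaw": 0}, {"travel": [0, 0, 0.001], "dr": [0, 0, 0], "jaw": 0}, {"travel": [0, 0, 0.001], "dr": [0, 0, 0], "jaw": 0}, {"travel": [0, 0, 0.001], "dr": [0, 0, 0], "jaw": 0}, {"travel": [0, 0, 0.001], "dr": [0, 0, 0], "jaw": 0}, {"travel": [0, 0, 0], "dr": [0, 0, 0], "jaw": 0}, {"travel": [0, 0, 0], "dr": [0, 0, 0], "jaw": 0}])

```text
t: 17.73
eef_pos: [0.5237, 0.1321, 0.1639]
tool_rot: [180.0, 0.0, 108.2]
wrist_force: [-0.3, -2.9, 5.5]
opening: 0.0004
grasp_force: 2.9
```

Request:
arm_command(targets=[{"travel": [0, 0, 0.001], "dr": [0, 0, 0], "jaw": 0}, {"travel": [0, 0, 0.001], "dr": [0, 0, 0], "jaw": 0}, {"travel": [0, 0, 0], "dr": [0, 0, 0], "jaw": 0}, {"travel": [0, 0, 0], "dr": [0, 0, 0], "jaw": 0}])

```text
t: 18.07
eef_pos: [0.5239, 0.1322, 0.1636]
tool_rot: [180.0, 0.1, 108.2]
wrist_force: [-4.0, -4.8, 15.7]
opening: 0.0004
grasp_force: 8.4
```

At the stop with 15.7 N. Releasing straight up, then waiting to see whether it stays latched.

Request:
arm_command(targets=[{"travel": [0, 0, -0.02], "dr": [0, 0, 0], "jaw": 0}, {"travel": [0, 0, -0.035], "dr": [0, 0, 0], "jaw": 0}, {"travel": [0, 0, -0.035], "dr": [0, 0, 0], "jaw": 0}, {"travel": [0, 0, -0.035], "dr": [0, 0, 0], "jaw": 0}, {"travel": [0, 0, -0.035], "dr": [0, 0, 0], "jaw": 0}, {"travel": [0, 0, 0], "dr": [0, 0, 0], "jaw": 0}, {"travel": [0, 0, 0], "dr": [0, 0, 0], "jaw": 0}, {"travel": [0, 0, 0], "dr": [0, 0, 0], "jaw": 0}, {"travel": [0, 0, 0], "dr": [0, 0, 0], "jaw": 0}, {"travel": [0, 0, 0], "dr": [0, 0, 0], "jaw": 0}, {"travel": [0, 0, 0], "dr": [0, 0, 0], "jaw": 0}, {"travel": [0, 0, 0], "dr": [0, 0, 0], "jaw": 0}])

```text
t: 19.07
eef_pos: [0.5232, 0.1323, 0.3205]
tool_rot: [-179.9, -0.0, 108.2]
wrist_force: [-0.3, 0.1, -0.3]
opening: 0.0
grasp_force: 0.0
```

Request:
arm_command(targets=[{"travel": [0, 0, 0], "dr": [0, 0, 0], "jaw": 0}, {"travel": [0, 0, 0], "dr": [0, 0, 0], "jaw": 0}, {"travel": [0, 0, 0], "dr": [0, 0, 0], "jaw": 0}, {"travel": [0, 0, 0], "dr": [0, 0, 0], "jaw": 0}, {"travel": [0, 0, 0], "dr": [0, 0, 0], "jaw": 0}, {"travel": [0, 0, 0], "dr": [0, 0, 0], "jaw": 0}])

```text
t: 19.57
eef_pos: [0.5235, 0.1323, 0.3214]
tool_rot: [180.0, 0.0, 108.2]
wrist_force: [-0.4, -0.2, 0.4]
opening: 0.0
grasp_force: 0.0
```

```bash
python3 - <<'E'
from h import *
o,c=wrist("w6"); s=vision.camera("scene")["image"][120:240,290:450]
cv2.imwrite("pics/m6.png",np.hstack([c["image"][:300,100:500],cv2.resize(s,(400,300))]))
E
```

```text
(no output)
```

View pics/m6.png

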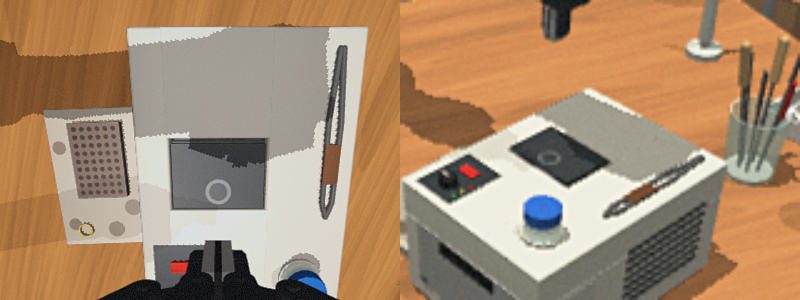

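The cover is flat and latched (mark at (218,192) in the left view), the jar, tweezers and ring have not moved, and the gripper is clear. Handing in.

```bash
python3 -c "
from h import *
print(ticket.close_job())"
```

```text
the job is handed in; nothing more can be done
None
```

The timer reset is done and handed in: I popped the cover, held the green button at its stop for over two seconds, and pressed the cover shut until it latched; the last pictures show it closed, with the jar, tweezers and ring unmoved.

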